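# Pour bearing balls from a turret-cap dispenser

## Task

Turn the blue perforated cap of the tipping dispenser so that its widest hole lines up with the red tab on the jar's rim, while the jar is still upright. Then swing the red crank all the way over to tip the jar, so that all three steel balls fall into the white tray below; let go and leave the jar tipped.

Things in the scene. Friction and masses are not known exactly. Their poses are not given: they have to be found in the camera images.
- dispenser: fixed grey stand, base 190 x 270 mm, two posts (at x = +-66 mm, 123 mm high) carrying a clear flared jar (75 mm high, 86 mm wide rim) on a level axle. Origin on the worktop below the jar's centre; x along the axle, from the crank side (-x, nearer the robot) to the far side; z up. The jar tips toward -y, where the white tray (rim 40 mm high) reaches out
- pivot (a point): centre of the jar on its tipping axle, 110 mm above the worktop; axes as the dispenser's. The axle runs along x
- cap (a joint): angle of the cap on the jar: 0 when the widest hole is at the red tab (the jar's -y side, over the tray), growing anticlockwise seen from above; it turns freely from -1.6 to 1.6 and stays where it is left (friction 0.03 N m). Start 0.5 to 1.4
- cap_grip (a point): where to pinch the cap's black upright bar: its middle, on the cap's axis. Bar 66 mm long, 10 mm thick, 31 mm tall above the blue cap plate (104 mm across); this point is 20 mm above the plate, 11 mm below the bar's top, 171 mm above the worktop. Axes turn with the cap: x along the bar, y across it (widest hole on the -y side), z up. At cap = 0 the bar is parallel to the axle
- wide_hole (a point): centre of the widest hole (32 mm across) in the cap's upper face, 28 mm from the cap's axis on its -y side. The other openings, a single 9 mm hole and a patch of 4 mm holes on the far side of the bar, are too small for the balls. Axes as the cap's
- jar (a joint): tipping angle of the jar: 0 upright, 2.1 at the stop (mouth down over the tray). It stays where it is left (friction 0.2 N m, about 3 N at the crank grip)
- crank_grip (a point): middle of the red crank grip, a level round rod 15 mm thick, 56 mm long, parallel to the axle, 120 mm from the jar's centre along the axle (dispenser's -x), 65 mm from the axle. With the jar upright it leans 60 degrees from straight up to the dispenser's +y; it swings up over the top to 60 degrees on the -y side as the jar goes 0 to 2.1. Axes turn with the jar: x along the rod
- tray_floor (a point): centre of the inner floor of the fixed white catch tray, 11 mm above the worktop; the tray is 108 mm along the dispenser's x and 220 mm along its y, inside height 29 mm; axes as the dispenser's
- ball1_center (a point): centre of a steel ball, 14 mm across, one of three; starts loose on the jar's floor
- ball2_center (a point): centre of a steel ball, 14 mm across, one of three; starts loose on the jar's floor
- ball3_center (a point): centre of a steel ball, 14 mm across, one of three; starts loose on the jar's floor

How it is judged (in metres and radians):
On the way, in this order (a step that is already met when the one before it is completed fails the run):
1. the widest hole is at the red tab while the jar is upright, all balls still in it (value of joint cap between -0.22 and 0.22 rad and value of joint jar below 0.2 rad and height (world z) of each of ball1_center, ball2_center, ball3_center above 0.06 m), for 0.2 s.
2. the jar is tipped well over with the widest hole still at the tab (value of joint cap between -0.22 and 0.22 rad and value of joint jar above 1.75 rad), for 0.2 s.
At the end, for the whole second after the job is handed in: all three balls lie inside the white tray, the cap's widest hole is within 0.22 rad of the red tab, and the jar is left tipped by more than 1.65 rad (x of ball1_center in the frame of tray_floor between -0.056 and 0.056 m and y of ball1_center in the frame of tray_floor between -0.112 and 0.112 m and z of each of ball1_center, ball2_center, ball3_center in the frame of tray_floor below 0.032 m and x of ball2_center in the frame of tray_floor between -0.056 and 0.056 m and y of ball2_center in the frame of tray_floor between -0.112 and 0.112 m and x of ball3_center in the frame of tray_floor between -0.056 and 0.056 m and y of ball3_center in the frame of tray_floor between -0.112 and 0.112 m and value of joint cap between -0.22 and 0.22 rad and value of joint jar above 1.65 rad); the robot touches nothing.
It also fails if it takes over 58 s, if anything falls off the work surface, if the arm or the gripper's body presses on something with over 40 N, if the wrist force passes 120 N, or if a joint passes its speed limit or range.

## Robot

A 6-joint arm with a two-finger parallel gripper is mounted at the origin on a cart in front of the work surface, level with it; the furniture and walls round the work are solid. World frame = base frame: x ahead of the robot, y to its left, z up, the work surface at z = 0. Lengths are in mm, angles in rad, forces in N, time in s.
With the tool pointing down it reaches from about 250 to 850 mm from the base axis. Payload 12.5 kg.
Tool frame: the origin (TCP) lies where the fingers leave the gripper's body, on its centre line; the fingertips stand 84 mm ahead of it and the grasp point (between the pads) lies 65 mm ahead of it (tcp_to_tips is the distance from the TCP to the fingertips, in mm); z points along the fingers, y is the line along which they close (so a half turn about z gives the same grasp; the last joint's range is limited). The gripper opens to 93 mm and grips with 3 to 60 N. Pads are 15 mm wide; open, the fingers measure 128 mm over their backs; the gripper's body (75 mm by 188 mm) begins 65 mm behind the grasp point.
Start: joints at [1.216, 0.351, 1.652, -0, 1.139, -0.085], TCP at [146.565, 530.098, 302.733] pointing down, gripper open.
Joint ranges: [-2.75, 2.75], [-0.79, 2.1], [0.01, 2.65], [-1.57, 4.71], [0.07, 3.14], [-2.87, 2.87]. Speed limits (rad/s): [2.22, 2.22, 2.79, 3.14, 3.14, 3.14].

## Interface

Orientations are given as a rotation vector (axis times angle).
In Python, from rig import * gives the robot as it stands.
- The arm moves only by the tool carry_out, never from a script. Its argument "series" is a list of rows, each a list of 3 entries, a list of its own where there are three numbers: the shift along the tool's x, y, z as a fraction of full scale, then the turn about the tool's z as a fraction of full scale, then the opening, from -1 (shut) to 1 (fully open), so that 0 is half open. In form: [[[tx, ty, tz], twist, claw], ...]. A call has 1 to 12 rows; each row is the pose to reach, as a shift and turn from the pose commanded when the call began, along the tool's axes at that moment, turning the shorter way round; what a row does not reach only later rows make up. Full scale, the value 1, is 0.5 m for a shift and 180 degrees for a turn. A row lasts 1/12 s, in which the tool goes at most 41.7 mm and 7.16 degrees, less where a joint would pass 70% of its speed; a pose out of reach is approached as far as the arm can. A call with a number of a shift or a turn outside -1 to 1 is refused whole. A call with a gripper value outside its range is refused whole. The fingers move at their own pace and stop on an object; "force" is the grip in N (left out, the last holds). Time passes only in rows, so rows that repeat a pose let the fingers close. It gives the time, the measured TCP pose, the force, the opening and the grip force at its end, in the units of the state.
- read_state(): the state, without advancing time (a new reading comes with each control period).
- capture(name): name is "scene" or "top" or "wrist"; returns a dict with "pixels" (384x512x3 uint8, red, green, blue), "vfov" (degrees; the focal length in pixels is half the picture's height over the tangent of half this angle, whatever the lens; pixels are square), "cx", "cy" (the principal point, pixels), "extrinsics" (4x4, takes a point from world to camera coordinates). Camera axes: x right, y up, looking along -z (the intrinsics and any distortion apply to the point x, -y, -z); pixel columns grow to the right and rows downward; lengths in mm; the calibration is good to about 2 mm. The wrist camera is an equidistant fisheye: a pixel r from the principal point sees the ray r / f radians off the axis. A picture is of the moment at which its call begins. There is no depth.
- finish_job(): hands the job in; it is judged then, once.
The state is a dict: "time_s": time; "joint_positions": joint angles; "joint_vel": joint speeds; "joint_torque": joint torques, N m; "tcp_pos": TCP position; "ee_rot": TCP orientation; "force": force on the tool from outside, world axes, zero at the start; "moment": the same for the moment, N m; "width": finger opening in mm; "finger_force": force on a finger pad.
Only numpy, scipy, OpenCV 4.12 (cv2) and the standard library are available. Lean on these libraries where they do the work, as an engineer would, in place of code of your own. Each camera call takes 0.05 s, during which the arm holds its last target. There are 200 camera calls.

## Working session

There is one attempt and no reset: what is moved stays moved. The work goes in short steps, Python scripts to look and compute and a tool call to move; the robot and the scene stay as the last step left them, time stands still between calls to the robot, and variables do not carry over. Pictures are saved under pics/ and viewed, at most 10 in all, crops included, and the job is handed in when it is done.

Besides the shell and the picture viewer there is one more tool, called after "Request:" as name(argument=value, ...), one argument or row to a line, values as JSON. carry_out: Moves the arm, as the interface text tells. Its arguments: {"type":"object","properties":{"series":{"type":"array","items":{"type":"array"}},"force":{"type":"number"}},"required":["series"]}

```bash
mkdir -p pics
python3 - <<'E'
from rig import *
import cv2,numpy as np
s=read_state();print(s['tcp_pos'],s['ee_rot'],s['width'],s['time_s'])
ims=[]
for n in("scene","top"):
    c=capture(n);np.savez(n+'.npz',**c)
    print(n,c['vfov'],c['cx'],c['cy'],np.round(c['extrinsics'],3).tolist())
    cv2.imwrite(f'pics/{n}.png',cv2.resize(c['pixels'][:,:,::-1],(800,600)))
E
```

```text
[146.4767713  529.89275078 302.21564865] [-4.22446022e-01 -3.11281002e+00  1.71367495e-03] 93.03348162318004 0.0
scene 54.4423292725288 251.54214954699177 188.18683588198235 [[-0.848, -0.531, -0.005, 537.986], [0.309, -0.502, 0.808, -239.055], [-0.431, 0.683, 0.589, -693.658], [0.0, 0.0, 0.0, 1.0]]
top 48.53352224360799 253.13671724656257 190.8790717589298 [[0.045, -0.999, 0.005, 5.086], [0.971, 0.044, 0.236, -601.564], [-0.236, -0.006, 0.972, -817.988], [0.0, 0.0, 0.0, 1.0]]
```

View pics/scene.png

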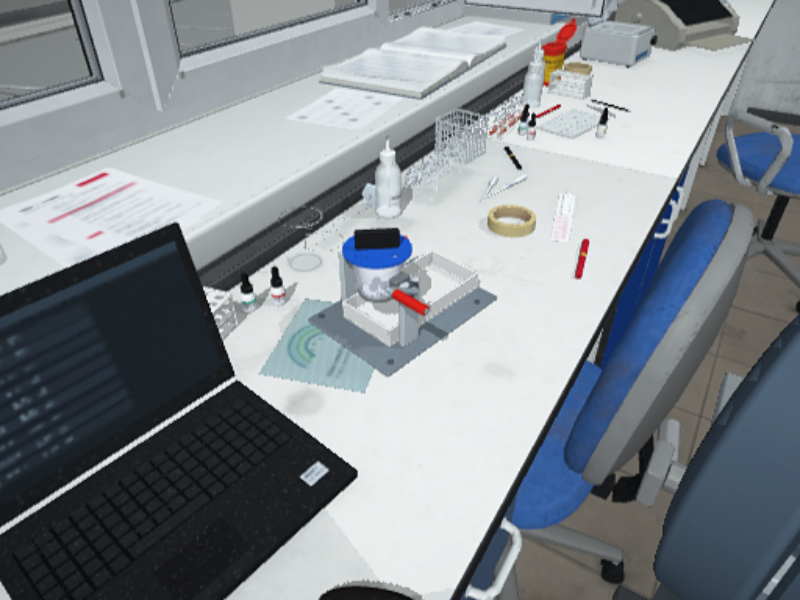

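View pics/top.png

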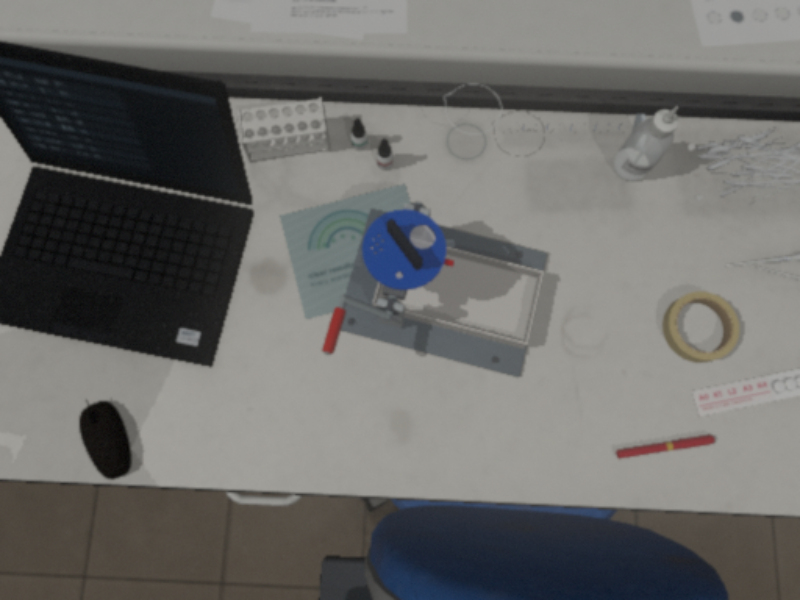

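The top view (800x600 scale) shows the blue cap at (404,249), the wide hole at (423,237), the red tab at (449,262) and the crank grip at (334,330). The tray extends to the right (world -y).

```bash
cat > h.py <<'E'
import numpy as np,cv2
def ray(c,uv,z):
    E=c['extrinsics'];f=c['pixels'].shape[0]/2/np.tan(np.radians(float(c['vfov'])/2))
    d=np.array([(uv[0]-c['cx'])/f,-(uv[1]-c['cy'])/f,-1.]);R=E[:3,:3]
    o=-R.T@E[:3,3];w=R.T@d
    return o+w*(z-o[2])/w[2]
def proj(c,p):
    E=c['extrinsics'];f=c['pixels'].shape[0]/2/np.tan(np.radians(float(c['vfov'])/2))
    q=E[:3,:3]@p+E[:3,3];return np.array([c['cx']-f*q[0]/q[2],c['cy']+f*q[1]/q[2]])
def big(m):
    return sorted(cv2.findContours(m.astype(np.uint8),0,2)[0],key=cv2.contourArea)[::-1]
E
python3 - <<'E'
from h import *
for n in("top","scene"):
    c=np.load(n+'.npz');p=c['pixels'].astype(int);r,g,b=p[...,0],p[...,1],p[...,2]
    yy,xx=np.mgrid[:384,:512];roi=(abs(xx-256)<75)&(abs(yy-180)<75)
    C=big(roi&(b>r+60)&(b>g+50))[0]
    e=cv2.fitEllipse(cv2.convexHull(C)) if n=='top' else None
    if e:print('cap',e,ray(c,e[0],149.5))
    for K in big(roi&(r>g+70)&(r>b+70))[:3]:
        q=cv2.minAreaRect(K);B=cv2.boxPoints(q)
        print(n,'red',q,cv2.contourArea(K),ray(c,q[0],142.5),ray(c,q[0],140))
        B=B[np.argsort(B[:,0])];
        l=cv2.fitLine(K,2,0,0,.01,.01).ravel();a=ray(c,l[2:]-l[:2]*10,142.5);bb=ray(c,l[2:]+l[:2]*10,142.5);d=bb-a;print('  dir',np.degrees(np.arctan2(d[1],d[0])))
    K=big(roi&(r+g+b<110)&(abs(xx-258)<30)&(abs(yy-157)<25))[0]
    q=cv2.minAreaRect(K);l=cv2.fitLine(K,2,0,0,.01,.01).ravel();a=ray(c,l[2:]-l[:2]*10,182);bb=ray(c,l[2:]+l[:2]*10,182);d=bb-a
    print(n,'bar',q,ray(c,q[0],180),np.degrees(np.arctan2(d[1],d[0])))
    if n=='top':print('hole',ray(c,np.array([423,237])*.64,151),'tab',ray(c,np.array([449,262])*.64,145))
E
```

```text
cap ((258.2034912109375, 159.20596313476562), (49.870628356933594, 52.2464485168457), 92.96537017822266) [645.41808561  24.81279971 149.5       ]
top red ((212.8007049560547, 210.43772888183594), (4.891709804534912, 27.560611724853516), 17.35402488708496) 105.5 [541.9551474  106.57490044 142.5       ] [542.43047329 106.82481293 140.        ]
  dir -11.858248737235234
top red ((287.5, 168.0), (2.0, 3.0), 90.0) 4.0 [632.40366101 -32.88458718 142.5       ] [633.16369864 -33.07366205 140.        ]
  dir -91.81121636430143Traceback (most recent call last):
  File "<stdin>", line 13, in <module>
IndexError: list index out of range
```

Run:
```python
from h import *
c=np.load('top.npz');p=c['pixels'].astype(int);b=p[...,2];s=p.sum(2)
h=ray(c,np.array([423,237])*.64,151);d=h[:2]-[645,25];print('hole',h,np.degrees(np.arctan2(d[1],d[0])))
for z in(182,):
    A=ray(c,np.array([390,226])*.64,z);B=ray(c,np.array([417,264])*.64,z);d=A-B;print('bar',A,B,(A+B)/2,np.degrees(np.arctan2(d[1],d[0])))
print(p[150:168:3,250:268:3].tolist()[2])
from rig import read_state
from scipy.spatial.transform import Rotation as R
s=read_state();print(np.round(R.from_rotvec(s['ee_rot']).as_matrix(),3).tolist(),s['joint_positions'])
```

```text
hole [661.35955047   1.17233601 151.        ] -55.52736321504824
bar [662.72853072  42.20104068 182.        ] [616.79159588   8.11350618 182.        ] [639.7600633   25.15727343 182.        ] 36.57728829974858
[[43, 71, 132], [40, 60, 107], [36, 38, 43], [41, 42, 46], [42, 46, 54], [112, 113, 120]]
[[-0.964, 0.267, -0.0], [0.267, 0.964, -0.001], [0.0, -0.001, -1.0]] [ 1.21638055e+00  3.51171915e-01  1.65232665e+00 -1.28252770e-05
  1.13909742e+00 -8.46045648e-02]
```

The cap is at about (644,25). The axle points about -13° in the world frame and the bar about 36°, so the cap angle is about 0.86 rad. Next I move above the cap.

Request:
carry_out(
  series=[
    [[-0.618,-0.358,-0.1],-0.289,1],
    [[-0.618,-0.358,-0.1],-0.289,1],
    [[-0.618,-0.358,-0.1],-0.289,1],
    [[-0.618,-0.358,-0.1],-0.289,1],
    [[-0.618,-0.358,-0.1],-0.289,1],
    [[-0.618,-0.358,-0.1],-0.289,1],
    [[-0.618,-0.358,-0.1],-0.289,1],
    [[-0.618,-0.358,-0.1],-0.289,1],
    [[-0.618,-0.358,-0.1],-0.289,1],
    [[-0.618,-0.358,-0.1],-0.289,1],
    [[-0.618,-0.358,-0.1],-0.289,1],
    [[-0.618,-0.358,-0.1],-0.289,1],
  ],
)

```text
time_s: 1.1
tcp_pos: [397.1, 274.6, 352.6]
ee_rot: [0.982, -2.984, -0.0]
force: [-0.8, -0.2, -0.3]
width: 93.0
finger_force: 0.0
```

Request:
carry_out(
  series=[
    [[-0.096,-0.692,0.06],0,1],
    [[-0.096,-0.692,0.06],0,1],
    [[-0.096,-0.692,0.06],0,1],
    [[-0.096,-0.692,0.06],0,1],
    [[-0.096,-0.692,0.06],0,1],
    [[-0.096,-0.692,0.06],0,1],
    [[-0.096,-0.692,0.06],0,1],
    [[-0.096,-0.692,0.06],0,1],
    [[-0.096,-0.692,0.06],0,1],
    [[-0.096,-0.692,0.06],0,1],
    [[-0.096,-0.692,0.06],0,1],
    [[-0.096,-0.692,0.06],0,1],
  ],
)

```text
time_s: 2.1
tcp_pos: [640.6, 27.6, 322.5]
ee_rot: [0.987, -2.982, -0.001]
force: [0.8, 0.3, 0.7]
width: 93.2
finger_force: 0.0
```

Run:
```python
from rig import *
import cv2,numpy as np
c=capture("wrist");np.savez('wrist.npz',**c)
print(c['vfov'],c['cx'],c['cy'],np.round(c['extrinsics'],3).tolist())
cv2.imwrite('pics/w1.png',cv2.resize(c['pixels'][:,:,::-1],(800,600)))
```

```text
65.70646984690485 255.32972972273603 191.8843377469928 [[-0.597, 0.803, -0.0, 359.826], [-0.777, -0.578, -0.249, 547.32], [-0.2, -0.149, 0.968, -276.588], [0.0, 0.0, 0.0, 1.0]]
```

View pics/w1.png

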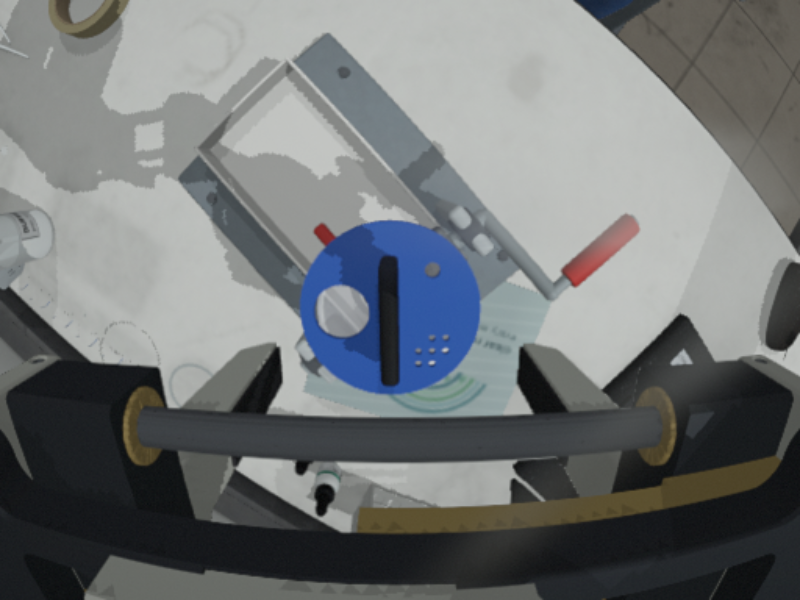

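The wrist view shows the bar from (388,258) to (390,385), almost parallel to the finger plane. The hole is at (342,311), the tab at (325,237), and the rod runs from (568,280) to (632,222).

```bash
cat >> h.py <<'E'
def fray(c,uv,z):
    E=c['extrinsics'];f=c['pixels'].shape[0]/2/np.tan(np.radians(float(c['vfov'])/2))
    v=np.array([uv[0]-c['cx'],uv[1]-c['cy']]);r=np.hypot(*v);t=r/f;k=np.sin(t)/r
    d=np.array([v[0]*k,-v[1]*k,-np.cos(t)]);R=E[:3,:3]
    o=-R.T@E[:3,3];w=R.T@d
    return o+w*(z-o[2])/w[2]
E
python3 - <<'E'
from h import *
c=np.load('wrist.npz');P=lambda u,v,z:fray(c,np.array([u,v])*.64,z)
an=lambda d:np.degrees(np.arctan2(d[1],d[0]))
p=c['pixels'].astype(int);r,g,b=p[...,0],p[...,1],p[...,2]
C=big((b>r+60)&(b>g+50))[0];h=cv2.convexHull(C).reshape(-1,2)
q=np.array([fray(c,x,150)[:2] for x in h],np.float32);e=cv2.fitEllipse(q);print('cap',e);o=np.array(e[0])
A,B=P(389,262,182),P(390,384,182);print('bar',(A+B)/2,an(A-B),np.hypot(*(A-B)[:2]))
print('hole',an(P(342,311,151)[:2]-o),np.hypot(*(P(342,311,151)[:2]-o)))
print('tab',P(325,237,145)[:2]-o,an(P(325,237,145)[:2]-o))
A,B=P(568,278,142.5),P(634,222,142.5);d=A-B;print('rod',A,B,(A+B)/2,an(d),np.hypot(*d[:2]))
E
```

```text
cap ((645.96142578125, 25.02167510986328), (103.17584991455078, 103.74044036865234), 63.00216293334961)
bar [644.16618076  24.5973167  182.        ] -143.2572998208971 64.55701091242608
hole -54.35078301752499 26.96626435482361
tab [-12.16882657 -54.28819499] -102.6341486471547
rod [567.18788363 100.11669587 142.5       ] [512.91238159 113.04200057 142.5       ] [540.05013261 106.57934822 142.5       ] -13.39506131268409 55.79331163152179
```

Request:
carry_out(
  series=[
    [[-0.005,-0.01,0.05],0,1],
    [[-0.005,-0.01,0.1],0,1],
    [[-0.005,-0.01,0.13],0,1],
    [[-0.005,-0.01,0.15],0,1],
    [[-0.005,-0.01,0.163],0,1],
    [[-0.005,-0.01,0.163],0,1],
    [[-0.005,-0.01,0.163],0,-1],
    [[-0.005,-0.01,0.163],0,-1],
    [[-0.005,-0.01,0.163],0,-1],
    [[-0.005,-0.01,0.163],0,-1],
    [[-0.005,-0.01,0.163],0,-1],
    [[-0.005,-0.01,0.163],0,-1],
  ],
  force=20,
)

```text
time_s: 3.15
tcp_pos: [646.4, 23.3, 241.5]
ee_rot: [-0.985, 2.983, -0.0]
force: [-0.4, -0.6, -0.1]
width: 57.7
finger_force: 0.0
```

Request:
carry_out(
  series=[
    [[0,0,0],0,-1],
    [[0,0,0],0,-1],
    [[0,0,0],0,-1],
    [[0,0,0],0,-1],
    [[0,0,0],0,-1],
    [[0,0,0],0,-1],
    [[0,0,0],0,-1],
    [[0,0,0],0,-1],
    [[0,0,0],0,-1],
    [[0,0,0],0,-1],
    [[0,0,0],0,-1],
    [[0,0,0],0,-1],
  ],
  force=20,
)

```text
time_s: 4.15
tcp_pos: [645.7, 23.9, 241.1]
ee_rot: [0.985, -2.982, -0.002]
force: [-4.1, 2.1, 2.1]
width: 10.1
finger_force: 20.0
```

Gripped. Now the cap turns clockwise by 49.5°, a twist of +0.275.

Request:
carry_out(
  series=[
    [[0,0,0],0.03,-1],
    [[0,0,0],0.06,-1],
    [[0,0,0],0.09,-1],
    [[0,0,0],0.12,-1],
    [[0,0,0],0.15,-1],
    [[0,0,0],0.18,-1],
    [[0,0,0],0.21,-1],
    [[0,0,0],0.24,-1],
    [[0,0,0],0.275,-1],
    [[0,0,0],0.275,-1],
    [[0,0,0],0.275,-1],
    [[0,0,0],0.275,-1],
  ],
)

```text
time_s: 5.15
tcp_pos: [645.7, 24.4, 241.1]
ee_rot: [-0.354, -3.119, -0.003]
force: [-4.7, 6.0, 2.5]
width: 9.8
finger_force: 20.0
```

Request:
carry_out(
  series=[
    [[0,0,0],0,-1],
    [[0,0,0],0,-0.5],
    [[0,0,0],0,-0.5],
    [[0,0,0],0,-0.5],
    [[0,0,0],0,-0.5],
    [[0,0,0],0,-0.5],
    [[0,0,-0.04],0,-0.5],
    [[0,0,-0.08],0,-0.5],
    [[0,0,-0.12],0,-0.5],
    [[0,0,-0.16],0,-0.5],
    [[0,0,-0.16],0,-0.5],
    [[0,0,-0.16],0,-0.5],
  ],
)

```text
time_s: 6.15
tcp_pos: [646.5, 23.3, 321.8]
ee_rot: [0.354, 3.12, 0.0]
force: [-0.9, 0.1, -1.6]
width: 23.1
finger_force: 0.0
```

Run:
```python
from rig import *
from h import *
c=capture("wrist");np.savez('wrist2.npz',**c)
cv2.imwrite('pics/w2.png',cv2.resize(c['pixels'][:,:,::-1],(800,600)))
```

```text
(no output)
```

View pics/w2.png

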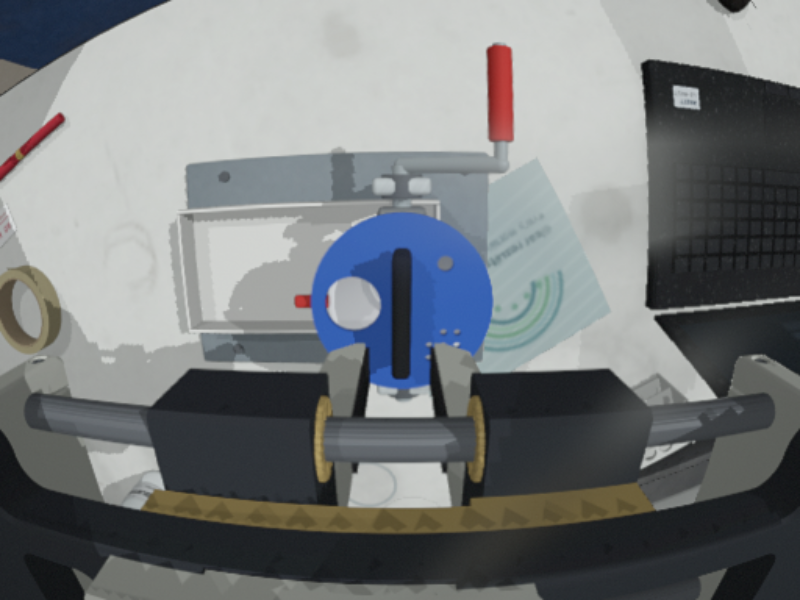

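The hole at (355,303) lines up with the tab at (303,300), so the cap is aligned. The rod runs along tool x, centred near (500,93). Now to the crank.

Request:
carry_out(
  series=[
    [[0.08,0.035,0],0,0],
    [[0.16,0.07,0],0,0],
    [[0.25,0.114,0],0,0],
    [[0.25,0.114,0],0,0],
    [[0.25,0.114,0],0,0],
    [[0.25,0.114,0.06],0,0],
    [[0.25,0.114,0.12],0,0],
    [[0.25,0.114,0.17],0,0],
    [[0.25,0.114,0.2],0,0],
    [[0.25,0.114,0.228],0,0],
    [[0.25,0.114,0.228],0,0],
    [[0.25,0.114,0.228],0,0],
  ],
)

```text
time_s: 7.2
tcp_pos: [537.6, 106.3, 206.3]
ee_rot: [-0.355, -3.12, 0.001]
force: [0.2, -0.8, 0.8]
width: 46.4
finger_force: 0.0
```

Request:
carry_out(
  series=[
    [[0,0,0],0,-1],
    [[0,0,0],0,-1],
    [[0,0,0],0,-1],
    [[0,0,0],0,-1],
    [[0,0,0],0,-1],
    [[0,0,0],0,-1],
    [[0,0,0],0,-1],
    [[0,0,0],0,-1],
    [[0,0,0],0,-1],
    [[0,0,0],0,-1],
    [[0,0,0],0,-1],
    [[0,0,0],0,-1],
  ],
  force=20,
)

```text
time_s: 8.2
tcp_pos: [537.3, 106.7, 207.2]
ee_rot: [0.354, 3.121, -0.001]
force: [-0.0, -5.6, 0.8]
width: 14.3
finger_force: 20.0
```

Request:
carry_out(
  series=[
    [[0,-0.006,-0.01],0,-1],
    [[0,-0.013,-0.019],0,-1],
    [[0,-0.021,-0.027],0,-1],
    [[0,-0.029,-0.035],0,-1],
    [[0,-0.038,-0.041],0,-1],
    [[0,-0.048,-0.048],0,-1],
    [[0,-0.058,-0.053],0,-1],
    [[0,-0.068,-0.057],0,-1],
    [[0,-0.079,-0.061],0,-1],
    [[0,-0.09,-0.063],0,-1],
    [[0,-0.101,-0.0645],0,-1],
    [[0,-0.1126,-0.065],0,-1],
  ],
)

```text
time_s: 9.2
tcp_pos: [525.1, 52.7, 241.6]
ee_rot: [0.354, 3.119, 0.004]
force: [1.1, 6.6, 6.0]
width: 14.2
finger_force: 20.0
```

Request:
carry_out(
  series=[
    [[0,-0.0115,0.0005],0,-1],
    [[0,-0.0226,0.002],0,-1],
    [[0,-0.0336,0.004],0,-1],
    [[0,-0.0445,0.008],0,-1],
    [[0,-0.055,0.012],0,-1],
    [[0,-0.065,0.017],0,-1],
    [[0,-0.0745,0.0235],0,-1],
    [[0,-0.0835,0.03],0,-1],
    [[0,-0.092,0.038],0,-1],
    [[0,-0.0995,0.0465],0,-1],
    [[0,-0.1065,0.0555],0,-1],
    [[0,-0.1126,0.065],0,-1],
  ],
)

```text
time_s: 10.2
tcp_pos: [511.9, -3.1, 206.7]
ee_rot: [-0.354, -3.121, -0.0]
force: [0.1, 6.3, 9.9]
width: 14.3
finger_force: 20.0
```

Request:
carry_out(
  series=[
    [[0,0,0],0,-1],
    [[0,0,0],0,-1],
    [[0,0,0],0,-1],
    [[0,0,0],0,-1],
    [[0,0,0],0,-1],
    [[0,0,0],0,-1],
  ],
)

```text
time_s: 10.7
tcp_pos: [511.9, -2.9, 206.7]
ee_rot: [-0.354, -3.121, 0.0]
force: [4.2, 4.2, -7.1]
width: 14.2
finger_force: 20.0
```

Run:
```python
from rig import *
from h import *
a=capture("wrist")['pixels'];b=capture("scene")['pixels'][120:260,180:340]
cv2.imwrite('pics/w3.png',np.hstack([cv2.resize(a,(400,300)),cv2.resize(b,(343,300),interpolation=2)])[:,:,::-1])
```

```text
(no output)
```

View pics/w3.png

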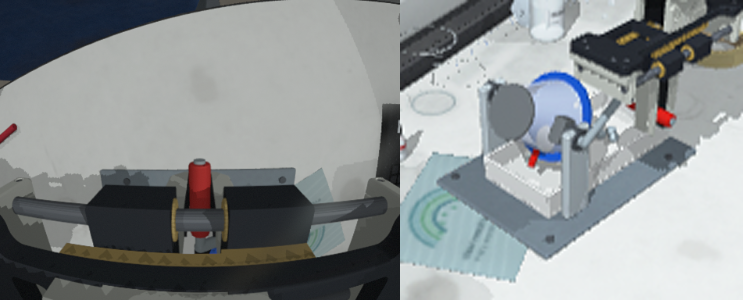

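The jar is tipped, with the rod still held at the -y side. Next I open, retreat and look for the balls.

Request:
carry_out(
  series=[
    [[0,0,0],0,-0.2],
    [[0,0,0],0,-0.2],
    [[0,0,0],0,-0.2],
    [[0,0,0],0,-0.2],
    [[0,0,0],0,-0.2],
    [[0,0,0],0,-0.2],
    [[0,0,-0.06],0,-0.2],
    [[0,0,-0.12],0,-0.2],
    [[0,0,-0.18],0,-0.2],
    [[0.1,0,-0.24],0,-0.2],
    [[0.2,0,-0.24],0,-0.2],
    [[0.25,0,-0.24],0,-0.2],
  ],
)

```text
time_s: 11.8
tcp_pos: [395.4, 23.8, 327.8]
ee_rot: [0.354, 3.119, 0.0]
force: [0.1, 0.5, 0.8]
width: 37.3
finger_force: 0.0
```

Run:
```python
from rig import *
from h import *
s=read_state();print(s['tcp_pos'],s['force'])
a=capture("top")['pixels'][110:260,200:370];b=capture("scene")['pixels'][120:260,180:340]
cv2.imwrite('pics/w4.png',np.hstack([cv2.resize(a,(450,397),interpolation=2),cv2.resize(b,(350,397),interpolation=2)])[:,:,::-1])
```

```text
[395.37759047  23.8497228  327.81124008] [0.10866452 0.4967495  0.79033039]
```

View pics/w4.png

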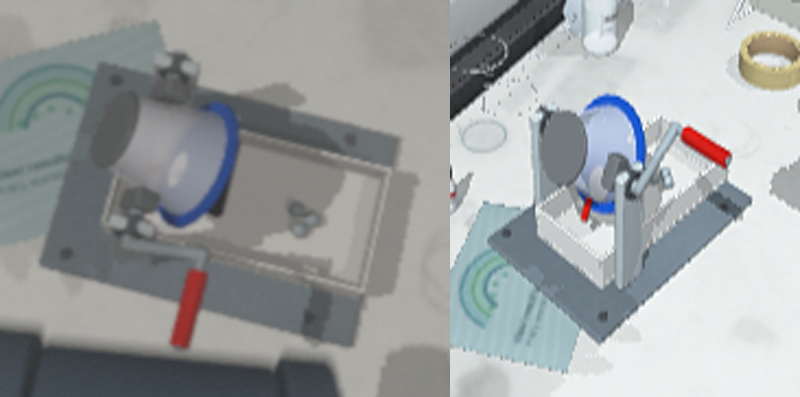

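The jar is tipped and free, and a cluster of balls lies in the tray at (303,217). I'll count them in an enlarged view.

Run:
```python
from rig import *
from h import *
a=capture("top")['pixels'][160:225,255:350];b=capture("scene")['pixels'][150:220,230:290]
cv2.imwrite('pics/w5.png',np.hstack([cv2.resize(a,(450,308),interpolation=2),cv2.resize(b,(264,308),interpolation=2)])[:,:,::-1])
```

```text
(no output)
```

View pics/w5.png

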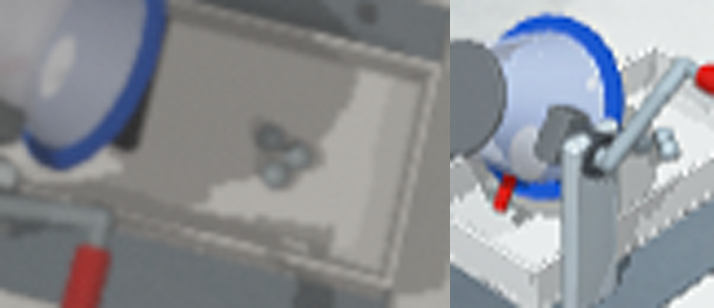

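The enlarged top view shows three balls in the tray, at about (268,137), (295,155) and (275,172). The gripper is clear of everything.

```bash
python3 -c "
from rig import *
print(finish_job())"
```

```text
the job is handed in; nothing more can be done
None
```

I lined the cap's widest hole up with the red tab and tipped the jar fully. All three balls lie in the white tray and the gripper is clear; the job is handed in, and no verdict was returned.

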